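# Clamp the mended edge of a carved printing block

### The arm

A 7-joint arm with a two-finger parallel gripper is mounted at the origin on the work surface. World frame = base frame: x ahead of the robot, y to its left, z up, the work surface at z = 0. Lengths are in m, angles in rad, forces in N, time in s.
With the tool pointing down it reaches from about 0.425 to 0.95 m from the base axis. Payload 4.7 kg.
Tool frame: the origin (TCP) lies on the centre line of the jaws, within the pads' length; the fingertips stand 19 mm ahead of it and the grasp point (between the pads) is the TCP; z points along the fingers, y is the line along which they close (so a half turn about z gives the same grasp; the last joint's range is limited). The gripper opens to 85 mm and grips with 20 to 120 N. Pads are 22 mm wide; open, the fingers measure 114 mm over their backs; the gripper's body (76 mm by 85 mm) begins 54 mm behind the grasp point. The pads swing forward as they close: fully open they stand 13 mm farther back than shut.
Start: joints at [-0.029, 0.469, -0.049, 1.532, 0.024, 1.141, -0.082], TCP at [0.675, 0, 0.25] pointing down, gripper open.
Joint ranges: [-2.59, 2.59], [-0.33, 1.99], [-1.39, 1.29], [0.1, 2.45], [-1.04, 4.18], [0.21, 1.99], [-2.66, 2.66]. Speed limits (rad/s): [2.57, 2.57, 3.14, 3.14, 3.14, 3.14, 3.14].

### API

Orientations are given as a unit quaternion [w, x, y, z].
In Python, from station import reach, move_straight, set_joints, let_go, close, pause, inverse_kinematics, capture, get_calibration, MotionError, close_job, current_clock, current_joints, current_joint_velocities, current_joint_torque, current_tool_pos, current_tool_rot, current_contact_force, current_moment, current_gripper_width, current_grip_force gives the robot as it stands. The module is installed in compiled form; this text tells all that it offers. Calls block until the motion is done:
- reach(position, orientation): joint-space move of the TCP to a pose.
- move_straight(position, ori=None, speed=0.15): straight line of the TCP; ori=None keeps the orientation; speed is the mean speed in m/s.
- set_joints(angles): joint-space move.
- let_go() and close(): open the fingers fully, or close them until they stop; the grip force is fixed at half the most.
- pause(seconds).
- inverse_kinematics(position, orientation): joint angles nearest the present ones, or None.
- capture(name): name is "scene" or "side" or "wrist"; returns the picture (400x640x3 uint8, red, green, blue); there is no depth.
- get_calibration(name): a dict with "fovy" (degrees; the focal length in pixels is half the picture's height over the tangent of half this angle, whatever the lens; pixels are square), "cx", "cy" (the principal point, pixels), "eye" and "orientation" of the camera in the world. Camera axes: x right, y down, z forward; pixel columns grow to the right and rows downward; lengths in m; the calibration is good to about 2 mm. A picture is of the moment at which its call begins: read the wrist's pose just before it. get_calibration takes no time and is no camera call; for the wrist camera it gives the pose at the moment of the call.
A pose or a line that the arm cannot do raises MotionError and nothing moves.
- close_job(): hands the job in; it is judged then, once.
Readings, each from a call of its own:
- current_clock(): time.
- current_joints(): joint angles.
- current_joint_velocities(): joint speeds.
- current_joint_torque(): joint torques, N m.
- current_tool_pos(): TCP position.
- current_tool_rot(): TCP orientation.
- current_contact_force(): force on the tool from outside, world axes, zero at the start.
- current_moment(): the same for the moment, N m.
- current_gripper_width(): opening from 0.0 (shut) to 1.0 (fully open).
- current_grip_force(): force on a finger pad.
Only numpy, scipy, OpenCV 4.12 (cv2) and the standard library are available. Lean on these libraries where they do the work, as an engineer would, in place of code of your own. Each camera call takes 0.05 s, during which the arm holds its last target. There are 200 camera calls.

### The job

The carved printing block standing in its stand has a freshly mended dip in its top edge, still covered by a snug wooden guard: first pull the guard straight up off the block and set it down gently (not dropped) in the shallow wooden tray. Then squeeze open the spring clamp that is stored on the edge of the plain board, take it off, and clip it fully down over the middle of the mended dip, upright and square to the edge, so that its jaws grip both faces of the block. Leave the stone seal in the tray, the bottles, the brush and the jar where they are.

Things in the scene. Friction and masses are not known exactly. Their poses are not given: they have to be found in the camera images.
- block: Dark carved block upright in a fixed stand (115 x 170 x 18 mm): 16 mm thick (x), 170 long (y). Its top edge has a dip, y -32 to 32 mm, edge 120 mm above the table; shoulders 132 mm. A groove on each face, 6 to 18 mm below the dip's edge, holds the guard. A lower blank board (75 mm high, 12 thick) stands parallel at x = +50 mm. Origin on the table under the carved block's middle; z up.
- block_saddle (a point): The middle of the dip's top edge: where the guard sits at the start and the clamp must go; 120 mm above the block's origin, same axes.
- guard: Wooden cap, 30 mm thick (x), 50 long (y), 44 high, 80 g; origin at the centre of its underside, z up. Its slot (18 mm wide, 21 deep, open below and along y) straddles the edge; two sprung brass nubs in it snap into the grooves: pull straight up with 8 to 20 N. Grip it across x, above 12 mm from its underside. Clear of the block once lifted 25 mm.
- rail: Plain fixed storage board on a foot (90 x 160 x 18 mm): 16 mm thick (x), 150 long (y), top edge 100 mm above the table. The clamp sits on it. A small steel bulldog clip fixed near its -y end (y -58 mm, 132 mm high) is not to be used. Origin on the table under the board's middle, z up.
- clamp: Spring clamp like a big clothes-peg, 106 mm tall, 22 wide (y), 90 g: two steel jaws down (z 0 to 48 mm, 5 thick), two black rubber handles up (z 54 to 105 mm). Origin midway between the jaw tips, z up, x the opening direction, hinge along y at z = 48 mm. Same turned half round about z.
- clamp_throat (a point): The bottom of the clamp's hinge barrel between the jaws, 41 mm above the clamp's origin: it comes down onto the edge when the clamp is fully home.
- clamp_grip (a point): Midway between the handles, 85 mm above the clamp's origin: where to pinch along x. Over their outsides the handles measure 46 mm near the top while gripping 16 mm; pinched to 30 mm (15 to 20 N) they lie parallel and the jaw tips are 28 mm apart.
- clamp_jaw (a joint): Opening of the clamp (rad): 0 gripping 16 mm, 0.28 squeezed fully open, -0.1 closed on nothing.
- tray: Shallow open wooden tray, 140 mm (x) x 210 mm (y), 25 mm high, walls and floor 5 mm, fixed. Origin under its centre, z up.
- seal: Small square stone seal standing in the tray, 25 x 25 x 50 mm, origin at the centre of its underside; leave it.
- ink_jar: Brown glass ink jar, 56 mm across, 75 mm high, origin under its centre; leave it.
- round_brush: Round printing brush standing on its bristles, 60 mm across, 115 mm high, origin under its centre; leave it.
- dark_bottle: Dark bottle, 64 mm across, 200 mm high, origin under its centre; leave it.
- spray_bottle: Red spray bottle with an orange head, 68 mm across, 171 mm high, origin under its centre; leave it.

How it is judged:
By the outcome, as a careful person would: the job done as asked, in the order asked, and still so for the second after the job is handed in, with the robot touching nothing.
It also fails if it takes over 67 s, if anything falls off the work surface, if the arm or the gripper's body presses on something with over 40 N, if the wrist force passes 120 N, or if a joint passes its speed limit or range.

## Working session

There is one attempt and no reset: what is moved stays moved. The work goes in short steps, each a Python script; the robot and the scene stay as the last script left them, time stands still between calls to the robot, and variables do not carry over. Pictures are saved under pics/ and viewed, at most 10 in all, crops included, and the job is handed in when it is done.

```bash
mkdir -p pics
python3 - <<'E'
from station import *
import cv2,numpy as np
for n in ["scene","side","wrist"]:
    print(n,get_calibration(n))
    cv2.imwrite(f"pics/{n}0.png",cv2.cvtColor(np.array(capture(n)),cv2.COLOR_RGB2BGR))
print(current_clock(),current_tool_rot())
E
```

```text
scene {'fovy': 53.59604328349735, 'cx': 311.3449523769491, 'cy': 203.35917002796904, 'eye': array([ 1.46811653, -0.23164395,  0.7001974 ]), 'orientation': array([-0.37634037,  0.69939561,  0.52798729, -0.30073763])}
side {'fovy': 51.02322123053276, 'cx': 315.8697096175886, 'cy': 193.3906589974293, 'eye': array([ 0.10171677, -0.81368877,  0.91775196]), 'orientation': array([-0.40524207,  0.88552547, -0.20167561,  0.10464445])}
wrist {'fovy': 58.07760052810953, 'cx': 322.8354831386479, 'cy': 197.5348952401853, 'eye': array([0.67418201, 0.0688812 , 0.37240642]), 'orientation': array([ 1.36975342e-01,  9.90574395e-01,  1.32514895e-04, -3.25002021e-04])}
0.15 [-5.20337788e-04  7.07064879e-01  7.07148287e-01 -5.35411915e-04]
```

View pics/scene0.png

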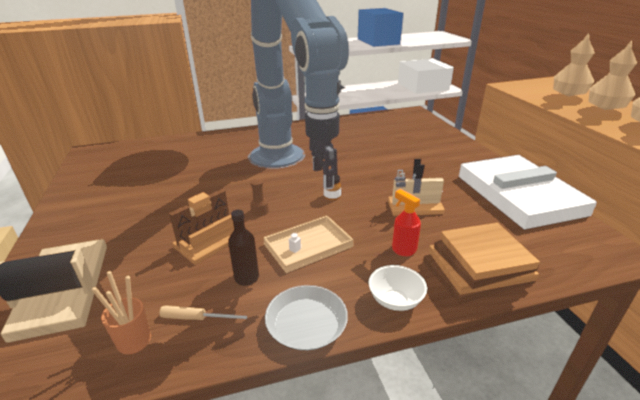

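View pics/side0.png

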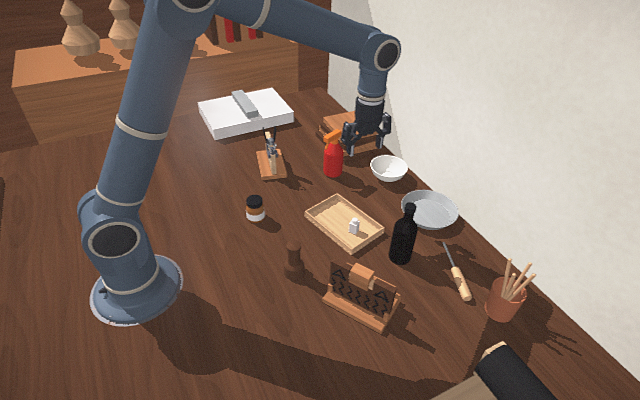

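View pics/wrist0.png

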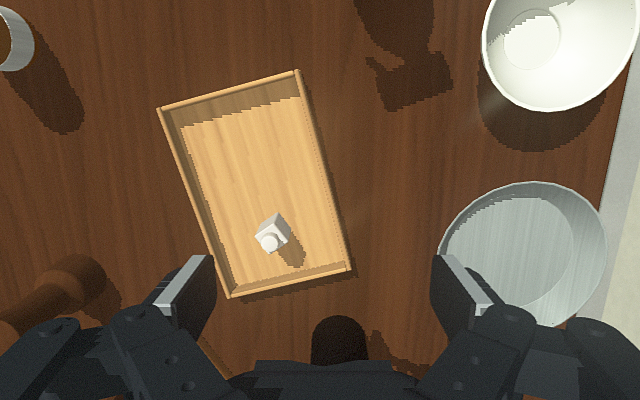

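The scene view shows the block with its guard at (200,203), the rail with the clamp at (418,172), and the tray at (308,243) with the seal at (295,243). In the side view the guard is at (362,275), the clamp at (270,145), the tray at (344,222). The wrist view shows the tray whole, corners (158,109), (298,71), (350,269), (229,297), with the seal near its -y end.

```bash
cat > h.py <<'E'
from station import *
import cv2,numpy as np
from scipy.spatial.transform import Rotation as R
def rot(q): return R.from_quat([q[1],q[2],q[3],q[0]])
def ray(c,p):
    f=200/np.tan(np.radians(c["fovy"])/2)
    return np.array(c["eye"]), rot(c["orientation"]).apply([(p[0]-c["cx"])/f,(p[1]-c["cy"])/f,1])
def plane(c,p,z):
    e,d=ray(c,p); return e+d*(z-e[2])/d[2]
def tri(obs):
    A=np.zeros((3,3));b=np.zeros(3);L=[]
    for c,p in obs:
        e,d=ray(c,p); d=d/np.linalg.norm(d); M=np.eye(3)-np.outer(d,d); A+=M;b+=M@e;L.append((e,M))
    x=np.linalg.solve(A,b); return x, [np.linalg.norm(M@(x-e)) for e,M in L]
def snap(n,fn):
    c=get_calibration(n); im=np.array(capture(n)); cv2.imwrite(f"pics/{fn}.png",cv2.cvtColor(im,cv2.COLOR_RGB2BGR)); np.save(f"pics/{fn}.npy",c,allow_pickle=True); return c,im
def cal(fn): return np.load(f"pics/{fn}.npy",allow_pickle=True).item()
def down(yaw):
    "tool pointing down, closing line (tool y) at angle yaw from world x; start pose is yaw 0"
    q=(R.from_euler('z',yaw)*R.from_quat([.70710678,.70710678,0,0])).as_quat(); return [q[3],q[0],q[1],q[2]]
E
python3 - <<'E'
from h import *
np.set_printoptions(precision=4,suppress=True)
s,d,w=[get_calibration(n) for n in("scene","side","wrist")]
for n,a,b in [("guard top",(200,200),(362,270)),("clamp",(418,165),(270,135)),("seal top",(295,237),(354,221))]: print(n,*tri([(s,a),(d,b)]))
for p in [(158,109),(298,71),(350,269),(229,297)]: print("tray",plane(w,p,.025))
print("seal",plane(w,(270,241),.05))
print("bottle top",*tri([(s,(237,214)),(d,(410,206))]),"spray",*tri([(s,(405,198)),(d,(333,137))]), "brush",*tri([(s,(257,184)),(d,(293,247))]))
E
```

```text
guard top [ 0.4978 -0.2975  0.135 ] [np.float64(0.0004417456110851426), np.float64(0.0004417456110849806)]
clamp [0.5137 0.344  0.1425] [np.float64(0.007620381885491127), np.float64(0.007620381885491212)]
seal top [ 0.6188 -0.0645  0.0432] [np.float64(0.0013226543217956222), np.float64(0.0013226543217956465)]
tray [0.5195 0.0571 0.025 ]
tray [0.6514 0.0908 0.025 ]
tray [ 0.703  -0.1079  0.025 ]
tray [ 0.5721 -0.1415  0.025 ]
seal [ 0.6232 -0.0656  0.05  ]
bottle top [ 0.6887 -0.2097  0.1946] [np.float64(0.0007330408566148835), np.float64(0.0007330408566146359)] spray [0.6898 0.215  0.1577] [np.float64(0.002370042294632494), np.float64(0.002370042294632558)] brush [ 0.392  -0.1291  0.0982] [np.float64(0.0006618978194561369), np.float64(0.0006618978194562163)]
```

Run:
```python
from h import *
q=current_tool_rot()
for i,(x,y,z) in enumerate([(.47,-.28,.28),(.54,-.25,.28),(.54,.34,.30),(.47,.36,.30)]):
    reach([x,y,z],q); snap("wrist",f"w{i+1}")
print(current_clock())
a=[cv2.imread(f"pics/w{i}.png") for i in (1,2,3,4)]
cv2.imwrite("pics/m12.png",np.vstack([a[0][:300],a[1][:300]])); cv2.imwrite("pics/m34.png",np.vstack([a[2][:300],a[3][:300]]))
```

```text
4.5667
```

View pics/m12.png

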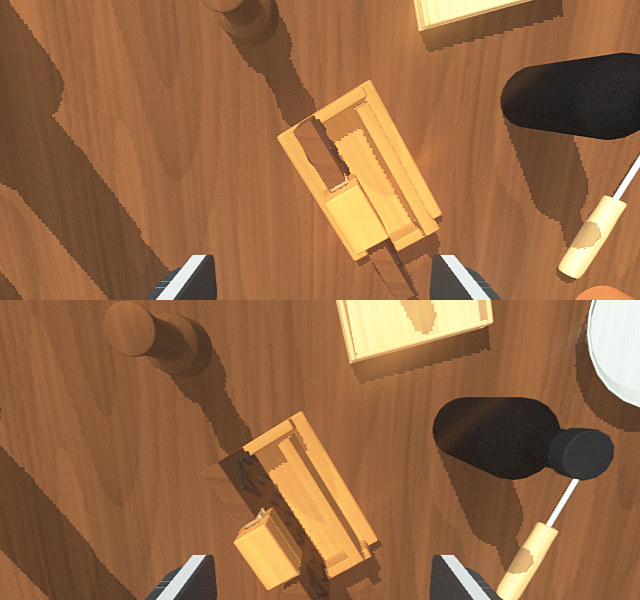

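View pics/m34.png

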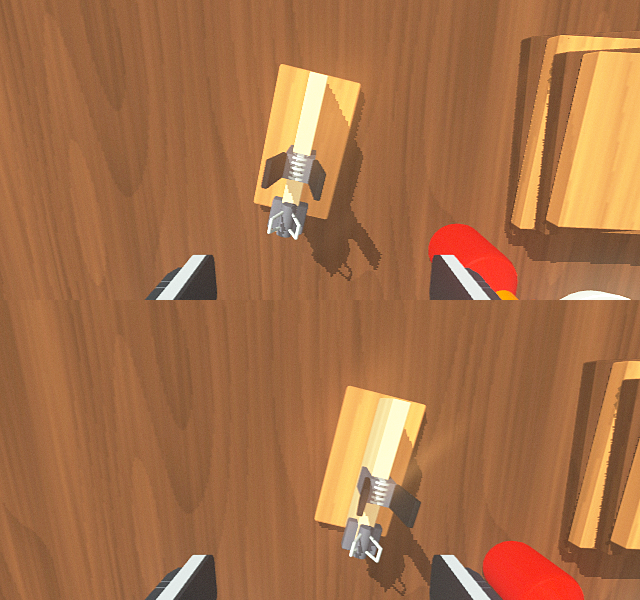

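Top strip w1: guard top roughly (324,194)-(388,240); w2: (234,240)-(301,285). Rail views: clamp handles at about (275,170)/(317,178) in w3 and (364,188)/(404,205) in w4, the fixed clip beside it on the -y side. I zoom in on all four for exact corners.

Run:
```python
import cv2,numpy as np
o=[(310,165),(220,200),(245,130),(340,155)]
t=[cv2.resize(cv2.imread(f"pics/w{i+1}.png")[y:y+75,x:x+100],(400,300),interpolation=cv2.INTER_CUBIC) for i,(x,y) in enumerate(o)]
o=cv2.vconcat([cv2.hconcat(t[:2]),cv2.hconcat(t[2:])]); cv2.imwrite("pics/z1.png",o)
```

```text
(no output)
```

View pics/z1.png

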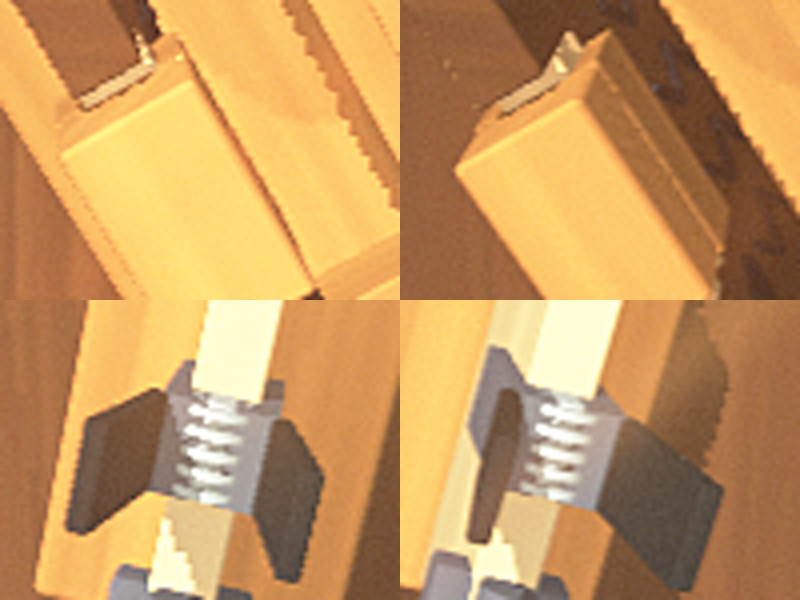

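```bash
python3 - <<'E'
from h import *
np.set_printoptions(precision=4,suppress=True)
O=[(310,165),(220,200),(245,130),(340,155)]
def P(i,x,y): return (cal(f"w{i}"),(O[i-1][0]+x/4-.4,O[i-1][1]+y/4-.4))
def T(n,*o):
    x,e=tri(o); print(n,x,"err mm",np.array(e)*1e3); return x
a=T("gFL",P(1,62,155),P(2,55,170)); b=T("gFR",P(1,182,80),P(2,182,100)); c=T("gNR",P(1,312,288),P(2,315,305))
print("yaw",np.degrees(np.arctan2(*(b-a)[1::-1])),np.degrees(np.arctan2(*(b-c)[1::-1]))-90, np.linalg.norm(b-a),np.linalg.norm(b-c))
# same in plane z=.143
for i,q in((1,[(62,155),(182,80),(312,288)]),(2,[(55,170),(182,100),(315,305)])):
    A=[plane(*P(i,*p),.143) for p in q]; y=np.arctan2(*(A[1]-A[0])[1::-1]); y2=np.arctan2(*(A[1]-A[2])[1::-1])-np.pi/2
    print("plane",np.degrees([y,y2]),np.linalg.norm(A[1]-A[0]),(A[0]+A[1])/2+.025*np.array([np.sin(y2),-np.cos(y2),0]))
print("--clamp")
T("spring",P(3,208,148),P(4,155,145))
r=T("RF",P(3,323,170),P(4,322,188)); s=T("RN",P(3,297,280),P(4,290,290))
T("LF",P(3,85,118),P(4,120,96)); T("LN",P(3,68,228),P(4,88,240))
for i,q in((3,[(85,118),(68,228),(323,170),(297,280)]),(4,[(120,96),(88,240),(322,188),(290,290)])):
    A=[plane(*P(i,*p),.162) for p in q]; print("plane",np.mean(A,0),*A)
# rail strip (top edge of board), far end edges + near; z=.1
for i,q in((3,[(205,0),(188,60),(280,0),(265,80)]),(4,[(140,0),(125,80),(215,0),(200,90)])):
    A=[plane(*P(i,*p),.1) for p in q]; print("rail",[np.degrees(np.arctan2(*(A[k]-A[k+1])[1::-1]))-90 for k in(0,2)],*A)
E
python3 - <<'E'
E
```

```text
gFL [ 0.4726 -0.2873  0.1443] err mm [0.1203 0.1203]
gFR [ 0.4958 -0.2756  0.135 ] err mm [0.7449 0.7449]
gNR [ 0.5218 -0.3158  0.1421] err mm [1.2086 1.2086]
yaw 26.706600109815618 32.8365614125224 0.027602343083004393 0.04837138122562995
plane [33.3031 32.455 ] 0.026566175996284302 [ 0.4971 -0.3013  0.143 ]
plane [30.0134 29.9082] 0.029049806978089617 [ 0.4974 -0.3023  0.143 ]
--clamp
spring [0.5179 0.3485 0.1159] err mm [0.0441 0.0441]
RF [0.5423 0.3529 0.163 ] err mm [0.4144 0.4144]
RN [0.5375 0.3323 0.1633] err mm [0.1043 0.1043]
LF [0.5015 0.3686 0.173 ] err mm [3.8344 3.8344]
LN [0.497  0.3455 0.1741] err mm [0.2976 0.2976]
plane [0.5184 0.3476 0.162 ] [0.4989 0.3629 0.162 ] [0.4948 0.3422 0.162 ] [0.5424 0.3531 0.162 ] [0.5375 0.332  0.162 ]
plane [0.5206 0.3489 0.162 ] [0.5036 0.37   0.162 ] [0.4985 0.3418 0.162 ] [0.5425 0.3522 0.162 ] [0.5378 0.3317 0.162 ]
rail [np.float64(-17.226021258259706), np.float64(-11.233891534811548)] [0.5167 0.3786 0.1   ] [0.5126 0.3653 0.1   ] [0.5333 0.3785 0.1   ] [0.5298 0.3608 0.1   ]
rail [np.float64(-8.29426112160266), np.float64(-6.3311539633652245)] [0.5156 0.3782 0.1   ] [0.5129 0.3597 0.1   ] [0.5325 0.3782 0.1   ] [0.5302 0.3574 0.1   ]
```

Run:
```python
from h import *
np.set_printoptions(precision=4,suppress=True)
def yaw(i,a,b,z):
    A,B=plane(cal(f"w{i}"),a,z),plane(cal(f"w{i}"),b,z); return round(np.degrees(np.arctan2(*(A-B)[1::-1])),2)
print("block foot long",yaw(1,(370,81),(441,218),.018)-90,yaw(2,(302,112),(380,248),.018)-90,"short",yaw(1,(370,81),(277,137),.018))
print("rail foot long",yaw(3,(281,65),(254,205),.018)-90,yaw(3,(360,84),(328,219),.018)-90,yaw(4,(349,87),(315,221),.018)-90,yaw(4,(426,105),(388,236),.018)-90)
# rail strip by brightness mask
for i in(3,4):
    im=cv2.imread(f"pics/w{i}.png").astype(int); c=cal(f"w{i}")
    m=((im[...,0]>165)&(im[...,1]>215)&(im[...,2]>225)).astype(np.uint8); m[300:]=0; m[:,480:]=0
    n,l,s,_=cv2.connectedComponentsWithStats(m); k=1+np.argmax(s[1:,4]); ys,xs=np.where(l==k)
    L=[];Rr=[]
    for y in range(ys.min()+6,ys.max()-8,2):
        r=xs[ys==y]; L.append(plane(c,(r.min()-.5,y),.1)); Rr.append(plane(c,(r.max()+.5,y),.1))
    for E in(L,Rr):
        E=np.array(E); p=np.polyfit(E[:,1],E[:,0],1); print("rail strip",i,s[k],"yaw",np.degrees(-np.arctan(p[0])),"x at y=.3485",np.polyval(p,.3485))
```

```text
block foot long 30.269999999999996 30.129999999999995 short 30.5
rail foot long -13.439999999999998 -12.560000000000002 -13.700000000000003 -12.400000000000006
rail strip 3 [ 293   72   35   84 1464] yaw -13.383527731233327 x at y=.3485 0.5105311918161832
rail strip 3 [ 293   72   35   84 1464] yaw -13.390043190338472 x at y=.3485 0.526421026017402
rail strip 4 [ 367   99   44   81 1771] yaw -13.471596873439168 x at y=.3485 0.5044864793157348
rail strip 4 [ 367   99   44   81 1771] yaw -13.607100213806822 x at y=.3485 0.5264526537009565
```

Run:
```python
from h import *
np.set_printoptions(precision=4,suppress=True)
g=np.array([.4973,-.3018]); y=np.radians(30.3)
for a in (y,): 
    q=down(a); print(inverse_kinematics([*g,.2],q))
reach([*g,.23],q); move_straight([*g,.134],speed=.12)
print("at",current_tool_pos(),current_contact_force()); 
close(); print("w",current_gripper_width(),current_grip_force(),current_contact_force(),current_moment())
move_straight([*g,.17],speed=.04); print(current_contact_force(),current_gripper_width(),current_grip_force())
move_straight([*g,.25],speed=.15); print(current_contact_force(),current_clock(),current_gripper_width())
snap("scene","s2");snap("side","d2")
```

```text
[ 0.4503  0.3652  0.029   1.8187 -0.0127  0.9579  1.0135]
at [ 0.4979 -0.3021  0.1347] [-0.0667  0.1688  0.6615]
w 0.3386434910270195 63.88258455321193 [-1.1918  0.2301  1.5036] [0.026  0.0604 0.0027]
[-0.2751  1.0507 -0.3669] 0.3385661510161962 63.53552922606468
[ 0.7932  0.4288 -1.23  ] 10.1667 0.3392986566877515
```

Run:
```python
from h import *
np.set_printoptions(precision=4,suppress=True)
q=down(np.radians(14.8)); p=[.5993,.0210]
reach([*p,.14],q); move_straight([*p,.06],speed=.12); move_straight([*p,.048],speed=.03)
pause(.15); f0=current_contact_force()[2]; z=.048
while z>.034:
    z-=.001; move_straight([*p,z],speed=.02); f=current_contact_force()[2]-f0
    if f>2.5: break
print("contact z",z,f,current_tool_pos())
let_go(); pause(.2); move_straight([*p,.2],speed=.2); print(current_clock())
snap("scene","s3");snap("side","d3");snap("wrist","w5")
cv2.imwrite("pics/v5.png",np.vstack([cv2.imread("pics/w5.png")[:300],cv2.imread("pics/d3.png")[100:400]]))
```

```text
contact z 0.03899999999999999 9.519763533501266 [0.5995 0.021  0.0403]
17.1167
```

View pics/v5.png

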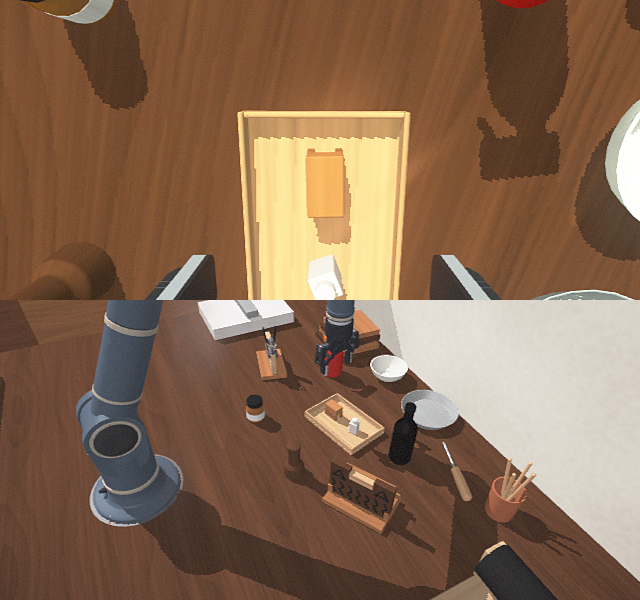

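The guard stands upright in the tray, at (325,183) in the wrist view and clear of the seal at (325,277). In the side view the dip is bare, with the clamp still on the rail.

Run:
```python
from h import *
np.set_printoptions(precision=4,suppress=True)
q=down(np.radians(-13.4)); p=np.array([.5183,.3483])
reach([*p,.25],q); move_straight([*p,.146],speed=.12); print(current_tool_pos(),current_contact_force())
close(); pause(.2); print("w",current_gripper_width(),current_grip_force(),current_contact_force(),current_moment())
move_straight([*p,.16],speed=.04); print(current_contact_force())
move_straight([*p,.26],speed=.15); print(current_contact_force(),current_gripper_width(),current_grip_force())
g=np.array([.4973,-.3018]); y=np.radians(30.3); ex=np.array([np.cos(y),np.sin(y)]); ey=np.array([-np.sin(y),np.cos(y)])
q=down(y)
reach([*(g-.06*ey-.03*ex),.29],q); snap("wrist","w6")
move_straight([*(g-.06*ey+.03*ex),.29],speed=.15); snap("wrist","w7"); print(current_clock())
cv2.imwrite("pics/v67.png",np.vstack([cv2.imread("pics/w6.png")[50:350],cv2.imread("pics/w7.png")[50:350]]))
```

```text
[0.5189 0.3486 0.1468] [-0.3703  0.5883 -0.3949]
w 0.335865476784727 60.754446387290955 [-2.3207 -1.1467 11.3828] [-0.1157  0.5864  0.0378]
[ 0.3871  0.5698 -0.6553]
[-0.1169  0.2443 -1.1926] 0.3402015929479559 59.36195969581604
24.825
```

View pics/v67.png

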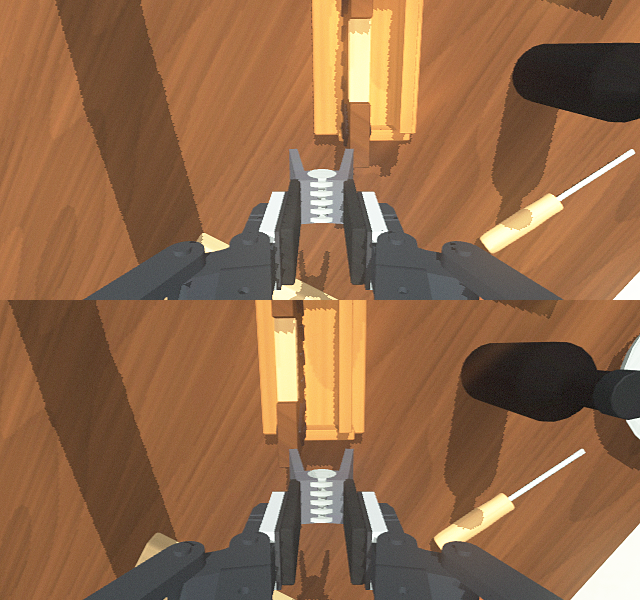

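The clamp is held pinched open. The bare dip shows as a pale strip, x≈348–369, rows 68–151 of the full w6 picture, and x≈276–297 in w7. I mask it and triangulate.

Run:
```python
from h import *
np.set_printoptions(precision=4,suppress=True)
B=[]
for i,x0 in((6,358),(7,286)):
    im=cv2.imread(f"pics/w{i}.png").astype(int); c=cal(f"w{i}")
    m=((im[...,0]>120)&(im[...,1]>200)&(im[...,2]>225)).astype(np.uint8)
    m[:40]=0; m[175:]=0; m[:,:x0-14]=0; m[:,x0+14:]=0
    n,l,s,_=cv2.connectedComponentsWithStats(m); k=1+np.argmax(s[1:,4]); 
    cn=cv2.findContours((l==k).astype(np.uint8),cv2.RETR_EXTERNAL,cv2.CHAIN_APPROX_NONE)[0][0]
    r=cv2.minAreaRect(cn); b=cv2.boxPoints(r); b=b[np.lexsort((b[:,0],b[:,1]>r[0][1]))]; print(s[k],b.tolist())
    W=np.array([plane(c,p,.12) for p in b]); print("centre",W.mean(0),"yaw",[np.degrees(np.arctan2(*(W[j]-W[j+2])[1::-1]))-90 for j in(0,1)],"len",np.linalg.norm(W[0]-W[2]),"wid",np.linalg.norm(W[0]-W[1]))
    B.append([(c,p) for p in b])
T=[tri(o) for o in zip(*B)]
for t in T: print(t)
print(np.mean([t[0] for t in T],0))
# clamp in hand: wrist-image spring/hinge centre on tool plane through TCP (horizontal offset along tool x)
c=cal("w7"); g=np.array([.4973,-.3018]); y=np.radians(30.3); ex=np.array([np.cos(y),np.sin(y)]); ey=np.array([-np.sin(y),np.cos(y)])
t=g-.06*ey+.03*ex
for px in((321,174+50-0),(321,248)): 
    for dz in (.03,.037,.044):
        P=plane(c,px,.29-dz)[:2]-t; print(px,dz,P@ex,P@ey)
```

```text
[ 349   69   23   83 1731] [[349.0, 69.0], [371.0, 69.0], [349.0, 151.0], [371.0, 151.0]]
centre [ 0.4987 -0.3033  0.12  ] yaw [np.float64(31.539409942393817), np.float64(32.48813220046085)] len 0.0631145644770663 wid 0.016890303059596285
[ 274   76   24   75 1457] [[273.56036376953125, 76.88868713378906], [294.82452392578125, 75.96415710449219], [276.77734375, 150.87925720214844], [298.04150390625, 149.95472717285156]]
centre [ 0.4998 -0.3062  0.12  ] yaw [np.float64(30.830227719261956), np.float64(31.749936688141972)] len 0.0572292976742167 wid 0.016436285912432534
(array([ 0.4764, -0.2836,  0.1221]), [np.float64(0.003136480297145502), np.float64(0.0031364802971455244)])
(array([ 0.4905, -0.275 ,  0.1236]), [np.float64(0.0027945691490079807), np.float64(0.0027945691490079156)])
(array([ 0.5073, -0.3345,  0.123 ]), [np.float64(0.00020821609676058105), np.float64(0.0002082160967604968)])
(array([ 0.5219, -0.3251,  0.1259]), [np.float64(0.00014805836382742507), np.float64(0.0001480583638273683)])
[ 0.4991 -0.3046  0.1237]
(321, 224) 0.03 -0.0014204085733698826 0.013666565014583219
(321, 224) 0.037 -0.0014623774815634132 0.011124969857220432
(321, 224) 0.044 -0.0015043463897569435 0.008583374699857644
(321, 248) 0.03 -0.0014296562096917332 0.0019855939510080986
(321, 248) 0.037 -0.0014720488944171086 -0.0010912862492979754
(321, 248) 0.044 -0.001514441579142416 -0.004168166449604153
```

Run:
```python
from h import *
np.set_printoptions(precision=4,suppress=True)
q=down(np.radians(30.6)); p=[.4987,-.3023]
move_straight([*p,.27],q,speed=.12); move_straight([*p,.178],speed=.08); pause(.15)
f0=current_contact_force(); print("start",f0); z=.178
while z>.160:
    z-=.001; move_straight([*p,z],speed=.02); f=current_contact_force()-f0
    if f[2]>7: break
print("contact z",z,f,current_moment(),current_tool_pos(),current_gripper_width())
snap("side","d4");snap("scene","s4");snap("wrist","w8"); print(current_clock())
```

```text
start [ 0.1023  0.3971 -0.7256]
contact z 0.16699999999999998 [-2.6308  1.1068 11.2828] [ 0.5401  0.7795 -0.0017] [ 0.499  -0.3025  0.1689] 0.3325060843528858
29.9
```

Run:
```python
from h import *
np.set_printoptions(precision=4,suppress=True)
p=[.4987,-.3023]
move_straight([*p,.166],speed=.02); pause(.2); print(current_contact_force(),current_tool_pos())
let_go(); pause(.4); print(current_contact_force(),current_tool_pos())
move_straight([*p,.27],speed=.12); pause(.2); snap("wrist","w9")
y=np.radians(30.6); ex=np.array([np.cos(y),np.sin(y)]);ey=np.array([-np.sin(y),np.cos(y)])
move_straight([*(np.array(p)-.05*ey),.29],speed=.15); snap("wrist","w10"); snap("side","d5"); snap("scene","s5"); print(current_clock())
c=lambda n,x,y,s:cv2.resize(cv2.imread(f"pics/{n}.png")[y:y+int(300/s),x:x+int(400/s)],(400,300),interpolation=cv2.INTER_CUBIC)
cv2.imwrite("pics/v9.png",cv2.vconcat([cv2.hconcat([c("w9",220,100,2),c("w10",220,40,2)]),cv2.hconcat([c("d5",312,230,4),c("s5",150,165,4)])]))
```

```text
[-5.0036  2.7262 16.9252] [ 0.499  -0.3026  0.1689]
[ 0.3687 -0.9204 -0.8763] [ 0.4987 -0.3023  0.166 ]
33.2667
```

View pics/v9.png

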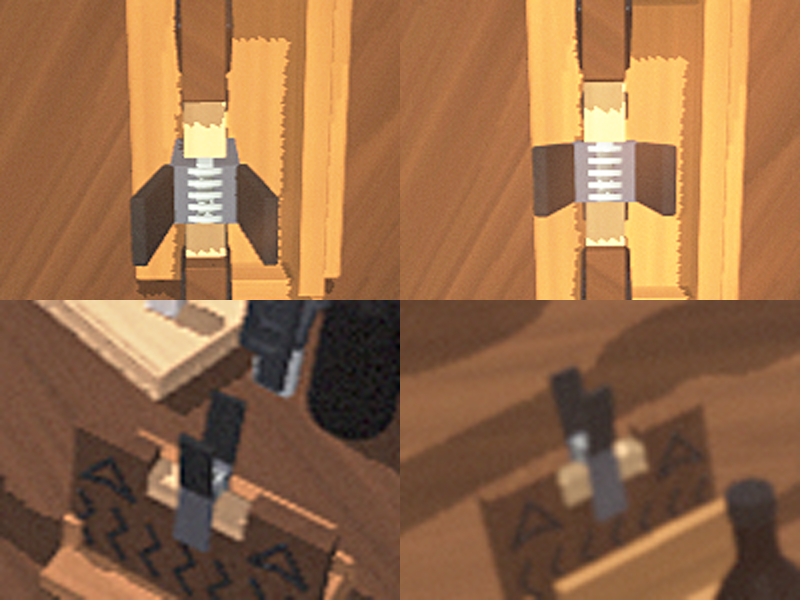

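The clamp sits upright and square on both faces near the middle of the dip: in the w10 crop the dip runs rows 80–247 and the clamp rows 142–202. I check its height and centring by triangulation.

Run:
```python
from h import *
np.set_printoptions(precision=4,suppress=True)
a=lambda x,y:(cal("w9"),(220+x/2,100+y/2)); b=lambda x,y:(cal("w10"),(220+x/2,40+y/2))
def m(n,l):
    P=[]
    for u,v in l:
        t,e=tri([a(*u),b(*v)]); P.append(t); print(n,t,np.array(e)*1e3)
    P=np.array(P); print(" mean",P.mean(0)); return P
h=m("handle",[((132,197),(133,147)),((278,198),(275,147)),((135,265),(134,216)),((277,265),(274,216))])
s=m("strip",[((183,102),(185,82)),((226,102),(226,82)),((186,257),(186,247)),((227,257),(226,247))])
y=np.radians(30.6); d=h.mean(0)-s.mean(0); print("dx,dy,dz mm",1e3*(d[0]*np.cos(y)+d[1]*np.sin(y)),1e3*(-d[0]*np.sin(y)+d[1]*np.cos(y)),d[2]*1e3)
```

```text
handle [ 0.4742 -0.3061  0.1807] [0.1068 0.1068]
handle [ 0.5124 -0.2835  0.182 ] [0.1266 0.1266]
handle [ 0.4853 -0.3244  0.1828] [0.4116 0.4116]
handle [ 0.5235 -0.3018  0.1828] [0.1439 0.1439]
 mean [ 0.4989 -0.304   0.1821]
strip [ 0.4759 -0.2802  0.1287] [0.3351 0.3351]
strip [ 0.4893 -0.2723  0.1286] [0.1386 0.1386]
strip [ 0.5087 -0.3359  0.1178] [0.0317 0.0317]
strip [ 0.523  -0.3274  0.1178] [0.0689 0.0689]
 mean [ 0.4992 -0.304   0.1232]
dx,dy,dz mm -0.3074183336509913 0.18400894872079257 58.82495521026726
```

```bash
python3 -c "
from station import *
print(close_job(),current_clock())"
```

```text
the job is handed in; nothing more can be done
the job is handed in; nothing more can be done
```

The job is handed in at about 33 s on the clock: the guard stands in the tray, and the clamp is fully down, upright and square, centred on the dip to within the roughly 2 mm my measurements allow.

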